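# Put the box cutter away in the push-to-open drawer and clamp it

### The job

Put the box cutter away in the white desk box: press the green latch button so that the hidden drawer springs ajar, pull the drawer out, lay the cutter flat inside along the drawer's width and let go of it. Then push the drawer fully shut until it latches, and flip the red cam lever all the way over to the back so that it clamps the drawer's rod. Leave the calculator where it lies.

Things in the scene. Friction and masses are not known exactly. Their poses are not given: they have to be found in the camera images.
- desk_box: White desk box with a flush drawer that has no handle, fixed to the table, 145 mm deep (x), 250 wide (y), roof 60 high. Origin at table height in the middle of the shut drawer's outer face; x points level into the box, away from the robot, y left along the front, z up. The drawer comes out along -x. Button at (45, -105, 70) mm, lever near y = 112 mm: push the front in its middle or right half.
- drawer (a joint): How far the drawer is out, m: 0 shut and latched, about 0.06 once sprung ajar by its inner spring (6 to 1 N), 0.102 fully out. About 1 N of friction; it stays where it is left. To shut it, push the front in against spring and catch (up to about 10 N) until it stops within 1 mm past shut; the catch then holds it.
- drawer_front (a point): Middle of the upper edge of the drawer's light wooden front, on its outer face, 59 mm above the table; moves with the drawer. The front is 10 mm thick (x from 0 to 10 mm here), 250 mm wide, from 17 to 59 mm above the table. Axes as those of desk_box.
- drawer_floor (a point): Centre of the drawer's inner floor, 22 mm above the table, 54 mm behind the outer face of the front; moves with the drawer. The inside is 88 mm (x) by 190 mm (y) and 28 mm deep to the rim of its side and back walls; the front stands 9 mm higher than those. Axes as those of desk_box.
- latch_top (a point): Centre of the top of the green round latch button, 26 mm across, 70 mm above the table. Press it straight down; the catch lets go after 5 to 6 mm, at about 4 N; the stop is at 9 mm. It springs back up when released, and dips by itself when the drawer is pushed shut.
- latch (a joint): How far the button is pressed down, m: 0 up, 0.009 fully down.
- lever (a joint): Angle of the red cam lever, rad: 0 open, leaning 30 degrees from upright towards the robot (-x); 0.52 upright; 1.13 flipped over to its stop, leaning 35 degrees to the back, clamped (1.0 or more counts). It turns in the box's x-z plane, lightly at first; in the second half the cam grips the rod, so push it on to its stop (4 to 10 N at the tip). Clamped, it holds the drawer.
- lever_tip (a point): Centre of the round end bar of the red lever (14 mm thick, 14 mm wide along y), 63 mm from the lever's pivot, 116 mm above the table when open. Push it level towards +x from the robot's side, over the top, to 114 mm above the table at the stop.
- lever_pivot (a point): Pivot of the lever, 62 mm above the table, at (45, 112, 62) mm in the frame of desk_box; the lever's red arm is 12 mm wide and 8 mm thick, its round hub has about 20 mm radius.
- cutter_mid (a point): Centre of the light grey box cutter (162 mm long along its y, 30 mm wide along x, 17 mm high), lying flat on the table, blade in, to the left or right in front of the box; point half-way up.
- calculator_l: Grey calculator, 150 (x) by 80 (y) by 18 mm, lying on the table on the other side; a bystander. Origin at its underside.
Mind the look-alikes: they are no part of the job. Several things look just like the part that bears cutter_mid: the one meant starts farthest from the robot's base.

How it is judged:
On the way, in this order (a step that is already met when the one before it is completed fails the run):
1. the latch is released and the drawer has sprung ajar (value of joint drawer above 0.03 m), for 0.2 s.
2. the cutter lies flat in the open drawer, released (value of joint drawer above 0.03 m and x of cutter_mid in the frame of drawer_floor between -0.04 and 0.04 m and y of cutter_mid in the frame of drawer_floor between -0.06 and 0.06 m and z of cutter_mid in the frame of drawer_floor between 0 and 0.018 m and contact force between cutter and the fingers below 0.1 N), for 0.2 s.
3. the drawer is shut and latched (value of joint drawer below 0.004 m), for 0.2 s.
4. the cam lever is flipped over to the back (value of joint lever above 1 rad), for 0.2 s.
At the end, for the whole second after the job is handed in: The drawer is shut to within 4 mm, the cam lever stands flipped to the back (1.0 rad or more), and the cutter lies still and flat in the drawer (its centre within 40 mm in depth and 60 mm in width of the middle, at most 18 mm above the drawer's floor) (value of joint drawer below 0.004 m and value of joint lever above 1 rad and x of cutter_mid in the frame of drawer_floor between -0.04 and 0.04 m and y of cutter_mid in the frame of drawer_floor between -0.06 and 0.06 m and z of cutter_mid in the frame of drawer_floor between 0 and 0.018 m and linear speed of cutter below 0.02 m/s); the robot touches nothing.
It fails at once if the calculator is shifted by more than 30 mm (distance of calculator_l from where it was at the start of the episode above 0.03 m).
It also fails if it takes over 72 s, if anything falls off the work surface, if the arm or the gripper's body presses on something with over 40 N, if the wrist force passes 120 N, or if a joint passes its speed limit or range.

### The arm

A 7-joint arm with a two-finger parallel gripper is mounted at the origin on a cart in front of the work surface, level with it; the furniture and walls round the work are solid. World frame = base frame: x ahead of the robot, y to its left, z up, the work surface at z = 0. Lengths are in m, angles in rad, forces in N, time in s.
With the tool pointing down it reaches from about 0.425 to 0.925 m from the base axis. Payload 6.8 kg.
Tool frame: the origin (TCP) lies at the very end of the fingers, on their centre line; the grasp point (between the pads) lies 19 mm behind it (r.grip_point_offset is the distance from the TCP to the grasp point, in m); z points along the fingers, y is the line along which they close (so a half turn about z gives the same grasp; the last joint's range is limited). The gripper opens to 85 mm and grips with 20 to 120 N. Pads are 22 mm wide; open, the fingers measure 114 mm over their backs; the gripper's body (76 mm by 85 mm) begins 54 mm behind the grasp point. The pads swing forward as they close: fully open they stand 13 mm farther back than shut.
Start: joints at [1.054, 0.477, 0.022, 1.555, -0.011, 1.109, -0.083], TCP at [0.268, -0.619, 0.231] pointing down, gripper open.
Joint ranges: [-2.96, 2.96], [-0.34, 2.1], [-1.41, 1.46], [0.24, 2.44], [-1.37, 4.51], [0.17, 1.92], [-2.96, 2.96]. Speed limits (rad/s): [2.39, 2.39, 3.14, 3.14, 3.14, 3.14, 3.14].

### API

Orientations are given as a rotation vector (axis times angle).
In Python, from bench import status, eyes, r gives the robot as it stands.
- The arm moves only by the shell command python3 -m crank 'ROWS' [OPENING] [FORCE]. ROWS is JSON, a list of rows, each a list of 6 numbers: the shift along the tool's x, y, z normalised to -1 to 1, where 1 is 0.02 m, then the turn, a rotation vector about the tool's x, y, z normalised to -1 to 1, where 1 is 45 degrees. A call has 1 to 12 rows; each row shifts and turns the commanded pose from where the row before left it, along the tool's axes as they then stand; what a row does not reach is not made up. A row lasts 1/10 s, in which the tool goes at most 50 mm and 8.59 degrees, less where a joint would pass 70% of its speed; a pose out of reach is approached as far as the arm can. A call with a number of a shift or a turn outside -1 to 1 is refused whole. A call with a gripper value outside its range is refused whole. OPENING is the opening, from 0 (shut) to 1 (fully open), set as the call begins (- or left out, the last holds). The fingers move at their own pace and stop on an object; FORCE is the grip in N (left out, the last holds). Time passes only in rows, so rows that do not move let the fingers close. It gives the time, the measured TCP pose, the force, the opening and the grip force at its end, in the units of the state.
- status.get_obs(): the state, without advancing time (a new reading comes with each control period).
- eyes.grab_frame(name): name is "side" or "top"; returns a dict with "image" (420x560x3 uint8, red, green, blue), "depth" (420x560 float32, m along the optical axis (not along the pixel's ray), 0 where there is no reading), "fovy" (degrees; the focal length in pixels is half the picture's height over the tangent of half this angle, whatever the lens; pixels are square), "cx", "cy" (the principal point, pixels), "k1" (the pictures are not rectified: a ray, as slopes to the right and down, at radius r is drawn at 1 + k1 r^2 times it, then the intrinsics apply), "world_to_cam" (4x4, takes a point from world to camera coordinates). Camera axes: x right, y up, looking along -z (the intrinsics and any distortion apply to the point x, -y, -z); pixel columns grow to the right and rows downward; lengths in m; the calibration is good to about 2 mm. A picture is of the moment at which its call begins.
- r.hand_in(): hands the job in; it is judged then, once.
The state is a dict: "clock": time; "joints": joint angles; "qvel": joint speeds; "tau": joint torques, N m; "tcp_pos": TCP position; "orientation": TCP orientation; "contact_force": force on the tool from outside, world axes, zero at the start; "moment": the same for the moment, N m; "grip_width": finger opening in m; "gripper_force": force on a finger pad.
Only numpy, scipy, OpenCV 4.12 (cv2) and the standard library are available. Lean on these libraries where they do the work, as an engineer would, in place of code of your own. Each camera call takes 0.05 s, during which the arm holds its last target. There are 200 camera calls.

## Working session

There is one attempt and no reset: what is moved stays moved. The work goes in short steps, Python scripts to look and compute and a shell command to move; the robot and the scene stay as the last step left them, time stands still between calls to the robot, and variables do not carry over. Pictures are saved under pics/ and viewed, at most 10 in all, crops included, and the job is handed in when it is done.

```bash
mkdir -p pics
cat > h.py <<'E'
import numpy as np, cv2
from bench import status, eyes, r
from scipy.spatial.transform import Rotation as R
def cam(n):
    f=eyes.grab_frame(n); H,W=f["image"].shape[:2]
    fl=H/2/np.tan(np.radians(f["fovy"])/2)
    v,u=np.mgrid[:H,:W].astype(float)
    X=(u-f["cx"])/fl; Y=(v-f["cy"])/fl
    x,y=X.copy(),Y.copy()
    for _ in range(8):
        k=1+f["k1"]*(x*x+y*y); x,y=X/k,Y/k
    d=f["depth"]; P=np.stack([x*d,-y*d,-d,np.ones_like(d)],-1)
    Pw=P@np.linalg.inv(np.array(f["world_to_cam"])).T
    Pw=Pw[...,:3]; Pw[d<=0]=np.nan
    return f["image"],Pw
def save(name,im): cv2.imwrite("pics/"+name+".png",cv2.cvtColor(im,cv2.COLOR_RGB2BGR))
E
python3 - <<'E'
from h import *
for n in("top","side"):
    im,P=cam(n); save(n+"0",im); np.savez(n+"0.npz",im=im,P=P)
o=status.get_obs(); print(o["clock"],o["tcp_pos"],o["orientation"],o["grip_width"],R.from_rotvec(o["orientation"]).as_matrix().round(3))
E
```

```text
0.1 [ 0.26807145 -0.61888585  0.23042783] [-3.07461626e+00 -6.37355510e-01  7.37216085e-04] 0.08548625727732653 [[ 0.918  0.398 -0.001]
 [ 0.398 -0.918  0.001]
 [-0.    -0.002 -1.   ]]
```

View pics/top0.png

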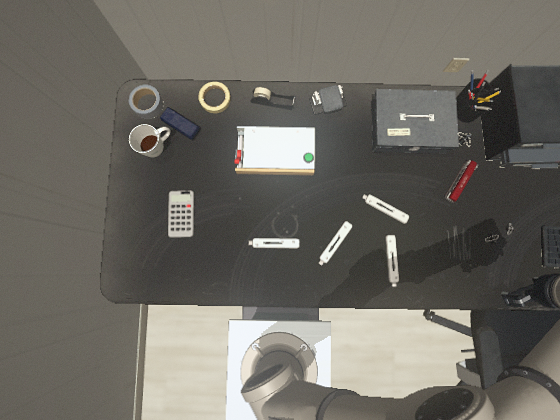

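View pics/side0.png

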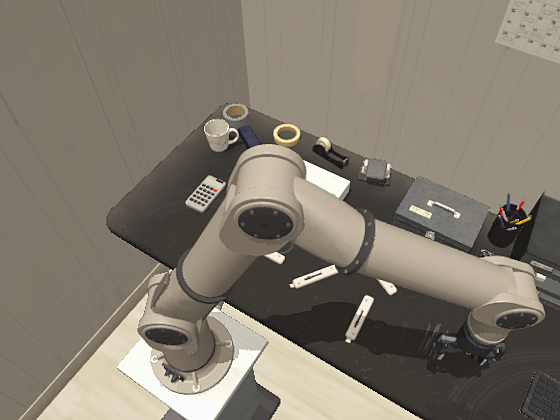

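The top view shows four light cutters, at pixels (273,243), (335,243), (386,208) and (392,260). The box is at about (275,150), with its button at (308,158) and lever at (238,158). The calculator is at (180,214). The red item at (462,180) is not light grey. Next I measure the distances from the base.

Run:
```python
from h import *
z=np.load("top0.npz"); im,P=z["im"],z["P"]
b=im.astype(int)
m=((b.min(-1)>140)&(P[...,2]>0.005)&(P[...,2]<0.04)).astype(np.uint8)
n,l,st,c=cv2.connectedComponentsWithStats(cv2.morphologyEx(m,cv2.MORPH_CLOSE,np.ones((3,3))))
for i in range(1,n):
    if st[i,4]<60: continue
    q=P[(l==i)&(m>0)]
    rc=cv2.minAreaRect((q[:,:2]*1000).astype(np.float32)); bx=cv2.boxPoints(rc)
    print(c[i].round(),st[i,4],"c",np.round(rc[0]),"sz",np.round(rc[1]),"ang",round(rc[2],1),"z",np.median(q[:,2]).round(4),"dist",round(np.hypot(*rc[0])))
# box
hsv=cv2.cvtColor(im,cv2.COLOR_RGB2HSV); H,S,V=[hsv[...,i].astype(int) for i in range(3)]
w=np.zeros(im.shape[:2],bool); w[115:185,225:325]=1
g=w&(H>45)&(H<85)&(S>120); q=P[g]; print("green",np.nanmean(q,0),g.sum(),np.nanmin(q,0),np.nanmax(q,0))
rd=w&((H<8)|(H>172))&(S>140); q=P[rd]; print("red",rd.sum(),np.nanmin(q,0),np.nanmax(q,0)); t=q[q[:,2]>0.105]; print("tip",t.mean(0),len(t))
ro=w&(b.min(-1)>200)&(abs(P[...,2]-.06)<.006); q=P[ro]; rc=cv2.minAreaRect((q[:,:2]*1000).astype(np.float32)); print("roof",rc,np.median(q[:,2]),cv2.boxPoints(rc))
wd=w&(H>8)&(H<28)&(S>50)&(abs(P[...,2]-.058)<.006); q=P[wd];print("wood",wd.sum())
rc=cv2.minAreaRect((q[:,:2]*1000).astype(np.float32)); print(rc,cv2.boxPoints(rc),np.median(q[:,2]))
crop=cv2.resize(im[185:295,230:430],(800,440),interpolation=cv2.INTER_CUBIC); save("crop",crop)
```

```text
[214.  96.] 299 c [874. 235.] sz [ 98. 102.] ang 83.2 z 0.0256 dist 905
[240. 141.] 93 c [720. 139.] sz [20. 66.] ang 87.8 z 0.0223 dist 734
[180. 214.] 950 c [478. 325.] sz [147.  78.] ang 2.9 z 0.0152 dist 578
[386. 208.] 422 c [ 511. -334.] sz [160.  33.] ang 62.0 z 0.0148 dist 611
[335. 242.] 426 c [ 395. -171.] sz [ 29. 159.] ang 54.7 z 0.0143 dist 431
[392. 258.] 415 c [ 344. -352.] sz [158.  30.] ang 2.8 z 0.0151 dist 492
[275. 243.] 426 c [391.  24.] sz [ 29. 156.] ang 1.0 z 0.0139 dist 392
[265. 351.] 1072 c [63. 37.] sz [120. 245.] ang 27.3 z 0.014 dist 73
[312. 372.] 230 c [  -0. -103.] sz [55. 63.] ang 42.0 z 0.0142 dist 103
green [ 0.6574824  -0.08005308  0.07082752] 35 [ 0.6468285  -0.09167378  0.06528419] [ 0.66755629 -0.06978587  0.07591705]
red 56 [0.61872394 0.13272955 0.06971496] [0.67468987 0.14869413 0.12724108]
tip [0.62486298 0.13847566 0.12080453] 18
roof ((689.2725830078125, 24.4508056640625), (247.01675415039062, 136.0048370361328), 89.8192367553711) 0.060880568395055956 [[620.88086 -98.84242]
 [756.885   -99.2715 ]
 [757.6643  147.74403]
 [621.66016 148.17311]]
wood 264
((615.6466064453125, 26.24364471435547), (245.2761993408203, 13.36899185180664), 89.97958374023438) [[608.9184  -96.39207]
 [622.2874  -96.39683]
 [622.3748  148.87936]
 [609.0058  148.88412]] 0.05886341989216848
```

View pics/crop.png

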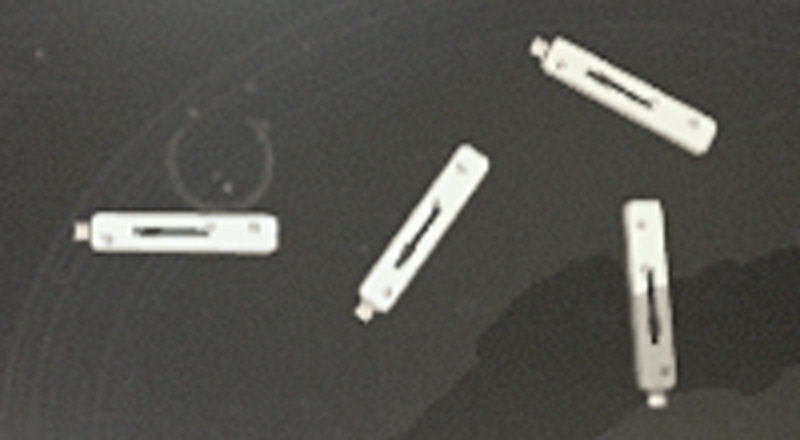

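The crop shows the same four cutters. The one at crop (630,95), full pixel (386,208), is 611 mm from the base. The others are at 431, 492 and 392 mm, so this is the one meant. First I go to the button, turning the tool so that its y points along world +x.

```bash
python3 -m crank '[[1,0,0,0,0,-0.185],[1,0,0,0,0,-0.185],[1,0,0,0,0,-0.185],[1,0,0,0,0,-0.185],[1,0,0,0,0,-0.185],[1,0,0,0,0,-0.185],[1,0,0,0,0,-0.185],[1,0,0,0,0,-0.185],[1,0.74,0,0,0,0],[1,0.74,0,0,0,0],[1,0.74,0,0,0,0],[1,0.74,0,0,0,0]]' 0 30; python3 -m crank '[[1,0.74,0,0,0,0],[1,0.74,0,0,0,0],[1,0.74,0,0,0,0],[1,0.74,0,0,0,0],[1,0.74,0,0,0,0],[1,0.74,0,0,0,0],[1,0.74,0,0,0,0],[1,0.74,0.5,0,0,0],[1,0.74,0.5,0,0,0],[1,0.74,0.5,0,0,0],[1,0.74,0.5,0,0,0]]'
```

```text
clock: 1.3
tcp_pos: [0.4196, -0.4183, 0.2309]
orientation: [-2.221, -2.221, 0.0]
contact_force: [0.5, 0.1, 0.3]
grip_width: 0.0002
gripper_force: 0.0
clock: 2.4
tcp_pos: [0.5823, -0.1984, 0.1905]
orientation: [-2.221, -2.221, 0.001]
contact_force: [-0.3, -0.0, 0.6]
grip_width: -0.0
gripper_force: 0.0
```

```bash
python3 -m crank '[[1,0.62,0.8,0,0,0],[1,0.62,0.8,0,0,0],[1,0.62,0.8,0,0,0],[1,0.62,0.8,0,0,0],[1,0.62,0.8,0,0,0],[0.5,0.4,0.8,0,0,0],[0,0,0,0,0,0],[0,0,0,0,0,0]]'
```

```text
clock: 3.2
tcp_pos: [0.6516, -0.0903, 0.0949]
orientation: [-2.221, -2.221, 0.002]
contact_force: [-0.3, 0.2, 0.8]
grip_width: -0.0001
gripper_force: 0.0
```

```bash
python3 -m crank '[[0.56,0.27,0,0,0,0],[0,0,0.7,0,0,0],[0,0,0.5,0,0,0],[0,0,0.25,0,0,0],[0,0,0.2,0,0,0],[0,0,0,0,0,0],[0,0,0,0,0,0]]'; python3 -c "
from h import *
im,P=cam('top');b=im.astype(int)
save('press',cv2.resize(im[110:220,200:340],(700,550)))"
```

```text
clock: 3.9
tcp_pos: [0.657, -0.0783, 0.0627]
orientation: [-2.221, -2.221, 0.002]
contact_force: [-2.6, 1.1, 6.1]
grip_width: -0.0002
gripper_force: 3.1
```

View pics/press.png

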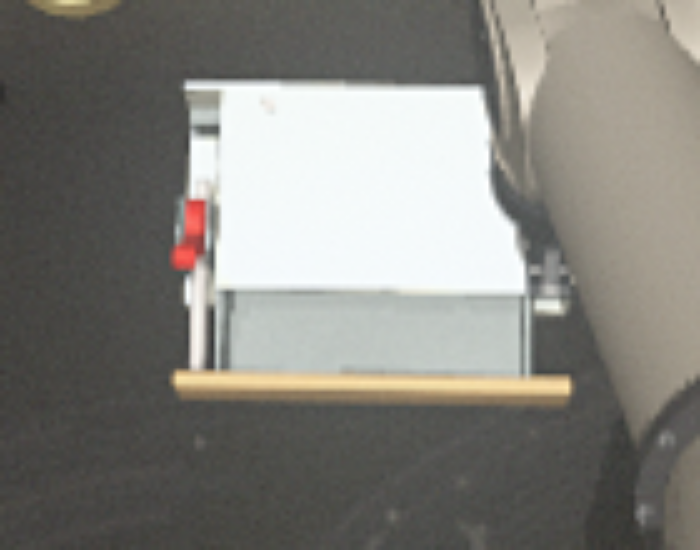

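The press worked: the wooden front now stands about 60 mm out, at crop (370,385). Next I lift, go into the gap behind the front and pull it out.

```bash
python3 -m crank '[[0,0,-1,0,0,0],[0,0,-1,0,0,0],[0.87,-0.55,0,0,0,0],[0.87,-0.55,0,0,0,0],[0.87,-0.55,0,0,0,0],[0.87,-0.55,0,0,0,0],[0.87,-0.55,0,0,0,0],[0.87,-0.55,0,0,0,0],[0,0,0,0,0,0],[0,0,1,0,0,0],[0,0,0.5,0,0,0],[0,0,0,0,0,0]]'
```

```text
clock: 5.15
tcp_pos: [0.5904, 0.0252, 0.0706]
orientation: [-2.221, -2.219, 0.005]
contact_force: [-1.6, 0.2, 0.8]
grip_width: -0.0001
gripper_force: 0.0
```

```bash
python3 -m crank '[[0,0,1,0,0,0],[0,0,0.7,0,0,0],[0,-0.5,0,0,0,0],[0,-0.5,0,0,0,0],[0,-0.5,0,0,0,0],[0,-0.4,0,0,0,0],[0,-0.4,0,0,0,0],[0,-0.4,0,0,0,0],[0,0,0,0,0,0],[0,0,0,0,0,0]]'
python3 - <<'E'
from h import *
im,P=cam('top'); np.savez("t1.npz",im=im,P=P)
hsv=cv2.cvtColor(im,cv2.COLOR_RGB2HSV); H,S,V=[hsv[...,i].astype(int) for i in range(3)]
w=np.zeros(im.shape[:2],bool); w[115:230,225:325]=1
wd=w&(H>8)&(H<28)&(S>50)&(abs(P[...,2]-.058)<.005); q=P[wd]; print(wd.sum(),np.percentile(q,[2,50,98],0))
E
```

```text
clock: 6.15
tcp_pos: [0.5373, 0.0264, 0.0384]
orientation: [2.221, 2.222, -0.0]
contact_force: [0.5, -0.1, -0.3]
grip_width: 0.0
gripper_force: 0.0
113 [[0.50894641 0.04967648 0.05400328]
 [0.51397005 0.09820055 0.05877869]
 [0.51947256 0.14712591 0.06281574]]
```

The drawer is fully out, with its front at x≈0.509. Now I go to the cutter.

```bash
python3 -m crank '[[0,0.2,-1,0,0,0],[0,0,-1,0,0,0],[0,0,-1,0,0,0],[-1,-0.07,-0.5,0,0,0],[-1,-0.08,0,0,0,0],[-1,-0.08,0,0,0,0],[-1,-0.08,0,0,0,0],[-1,-0.08,0,0,0,0],[-1,-0.08,0,0,0,0],[-1,-0.08,0,0,0,0],[-1,-0.08,0,0,0,0],[-1,-0.08,0,0,0,0]]' 0.7; python3 -m crank '[[-1,-0.08,0,0,0,0],[-1,-0.08,0,0,0,0],[-1,-0.08,0,0,0,0],[-1,-0.08,0,0,0,0],[-1,-0.08,0,0,0,0],[-1,-0.08,0,0,0,0],[-1,-0.08,0,0,0,0],[0,0,0,0,0,0.155],[0,0,0,0,0,0.155],[0,0,0,0,0,0.155],[0,0,0,0,0,0.155],[0,0,0,0,0,0]]'
python3 - <<'E'
from h import *
o=status.get_obs(); M=R.from_rotvec(o["orientation"]).as_matrix(); print(M.round(3)); print(M.T@(np.array([.511,-.334,.003])-o["tcp_pos"])/.02)
E
```

```text
clock: 7.4
tcp_pos: [0.5275, -0.1545, 0.1082]
orientation: [-2.221, -2.222, -0.0]
contact_force: [0.0, -0.4, 0.9]
grip_width: 0.0598
gripper_force: 0.0
clock: 8.6
tcp_pos: [0.5164, -0.2936, 0.1082]
orientation: [-2.692, -1.62, 0.0]
contact_force: [0.3, 0.9, -0.1]
grip_width: 0.0599
gripper_force: 0.0
[[ 0.468  0.884 -0.   ]
 [ 0.884 -0.468 -0.   ]
 [-0.    -0.    -1.   ]]
[-1.9130122   0.70800493  5.25836781]
```

```bash
python3 -m crank '[[-1,0.35,1,0,0,0],[-0.91,0.36,1,0,0,0],[0,0,0.9,0,0,0],[0,0,0,0,0,0],[0,0,0,0,0,0]]'
python3 - <<'E'
from h import *
im,P=cam('top'); im2,P2=cam('side'); np.savez("s2.npz",im=im2,P=P2,it=im,Pt=P)
save("g",np.hstack([cv2.resize(im[160:250,330:450],(400,300)),cv2.resize(im2[240:330,340:460],(400,300))]))
o=status.get_obs();print(o["tcp_pos"])
E
```

```text
clock: 9.1
tcp_pos: [0.5111, -0.3335, 0.0503]
orientation: [-2.688, -1.624, -0.0]
contact_force: [0.7, 1.1, 0.9]
grip_width: 0.0597
gripper_force: 0.0
[ 0.51190473 -0.33374547  0.05136471]
```

View pics/g.png

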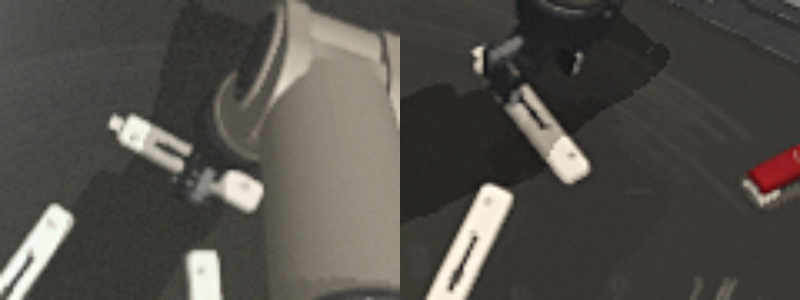

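Left half (top view): the fingers straddle the cutter at about (205,185), square to it and near its middle. Right half (side view): the cutter runs from (485,60) to (575,165) under the fingers. I go down and grip.

```bash
python3 -m crank '[[0,0,1,0,0,0],[0,0,0.9,0,0,0],[0,0,0.4,0,0,0],[0,0,0.1,0,0,0],[0,0,0,0,0,0]]'; python3 -m crank '[[0,0,0,0,0,0],[0,0,0,0,0,0],[0,0,0,0,0,0],[0,0,0,0,0,0],[0,0,0,0,0,0],[0,0,0,0,0,0]]' 0 40
```

```text
clock: 9.7
tcp_pos: [0.5114, -0.334, 0.0029]
orientation: [2.69, 1.621, 0.001]
contact_force: [-0.2, -0.2, -0.5]
grip_width: 0.0592
gripper_force: 0.0
clock: 10.3
tcp_pos: [0.5116, -0.3344, 0.0034]
orientation: [2.69, 1.62, 0.001]
contact_force: [-0.8, 0.8, 5.9]
grip_width: 0.0286
gripper_force: 40.3
```

```bash
python3 -m crank '[[0,0,-0.3,0,0,0],[0,0,-0.7,0,0,0],[0,0,-1,0,0,0],[0,0,-1,0,0,0],[0,0,-1,0,0,0],[0,0,-1,0,0,0],[0,0,-0.8,0,0,-0.1],[0,0,0,0,0,-0.13],[0,0,0,0,0,-0.13],[0,0,0,0,0,-0.13],[0,0,0,0,0,-0.13],[0,0,0,0,0,0]]'
python3 - <<'E'
from h import *
o=status.get_obs(); M=R.from_rotvec(o["orientation"]).as_matrix(); print(o["grip_width"],M.round(3)); print(M.T@(np.array([.562,.026,.12])-o["tcp_pos"])/.02)
im,P=cam('top'); b=im.astype(int)
m=((b.min(-1)>120)&(P[...,2]>0.1)&(P[...,2]<0.16)&(P[...,1]<-.22)); q=P[m]; q=q[(abs(q[:,0]-.511)<.03)]; print(len(q),np.percentile(q,[1,50,99],0))
save("c2",cv2.resize(im[150:270,320:460],(700,600)))
E
```

```text
clock: 11.5
tcp_pos: [0.5108, -0.3342, 0.1191]
orientation: [2.22, 2.222, 0.0]
contact_force: [0.1, 0.4, -0.9]
grip_width: 0.0287
gripper_force: 39.7
0.028667713021711796 [[-0.001  1.     0.   ]
 [ 1.     0.001 -0.   ]
 [-0.     0.    -1.   ]]
[18.00683773  2.57866246 -0.04572825]
222 [[ 0.49562392 -0.33512604  0.12072248]
 [ 0.50926429 -0.2921386   0.12978696]
 [ 0.5237786  -0.25483638  0.13486339]]
```

View pics/c2.png

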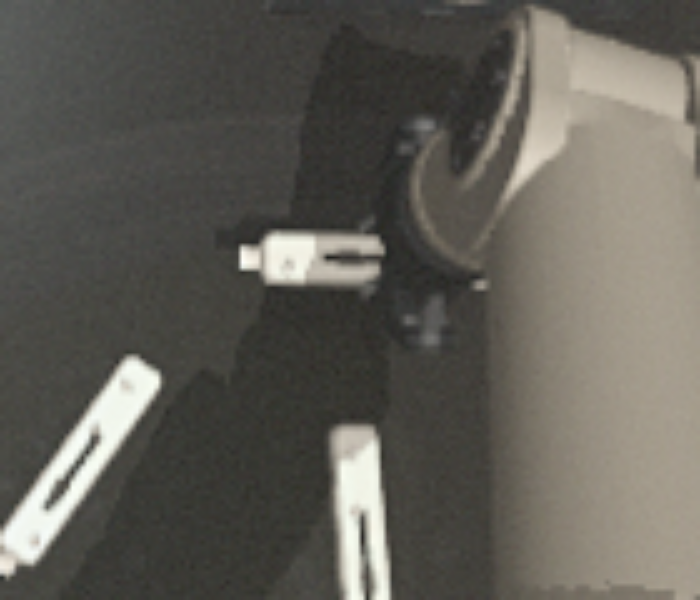

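The cutter is held level and square, with its left end at crop (240,258), 80 mm from the TCP, so it is gripped at its middle. I carry it over the drawer.

```bash
python3 -m crank '[[1,0.143,0,0,0,0],[1,0.143,0,0,0,0],[1,0.143,0,0,0,0],[1,0.143,0,0,0,0],[1,0.143,0,0,0,0],[1,0.143,0,0,0,0],[1,0.143,0,0,0,0],[1,0.143,0,0,0,0],[1,0.143,0,0,0,0],[1,0.143,0,0,0,0],[1,0.143,0,0,0,0],[1,0.143,0,0,0,0]]'; python3 -m crank '[[1,0.143,0,0,0,0],[1,0.143,0,0,0,0],[1,0.143,0,0,0,0],[1,0.143,0,0,0,0],[1,0.143,0,0,0,0],[1,0.143,0,0,0,0],[0,0,0,0,0,0],[0,0,0,0,0,0],[0,0,1,0,0,0],[0,0,1,0,0,0],[0,0,0.5,0,0,0],[0,0,0,0,0,0]]'
python3 - <<'E'
from h import *
o=status.get_obs(); M=R.from_rotvec(o["orientation"]).as_matrix(); print(o["grip_width"]); print(M.T@(np.array([.562,.026,.027])-o["tcp_pos"])/.02)
im,P=cam('top');hsv=cv2.cvtColor(im,cv2.COLOR_RGB2HSV); H,S,V=[hsv[...,i].astype(int) for i in range(3)]
w=np.zeros(im.shape[:2],bool); w[115:230,225:325]=1
wd=w&(H>8)&(H<28)&(S>50)&(abs(P[...,2]-.058)<.005); q=P[wd]; print(wd.sum(),np.percentile(q,[2,50,98],0))
save("c3",cv2.resize(im[120:220,210:340],(780,600)))
E
```

```text
clock: 12.75
tcp_pos: [0.5452, -0.0932, 0.1188]
orientation: [2.224, 2.218, 0.0]
contact_force: [0.1, -0.8, -1.8]
grip_width: 0.0285
gripper_force: 39.7
clock: 13.95
tcp_pos: [0.5611, 0.0246, 0.067]
orientation: [-2.222, -2.219, 0.004]
contact_force: [-0.1, 0.3, -1.4]
grip_width: 0.0285
gripper_force: 39.7
0.028467909434993083
[0.07128198 0.05237263 2.00166412]
120 [[0.50925384 0.0375842  0.05377997]
 [0.51395436 0.08930071 0.0587269 ]
 [0.5193806  0.14498408 0.06272445]]
```

View pics/c3.png

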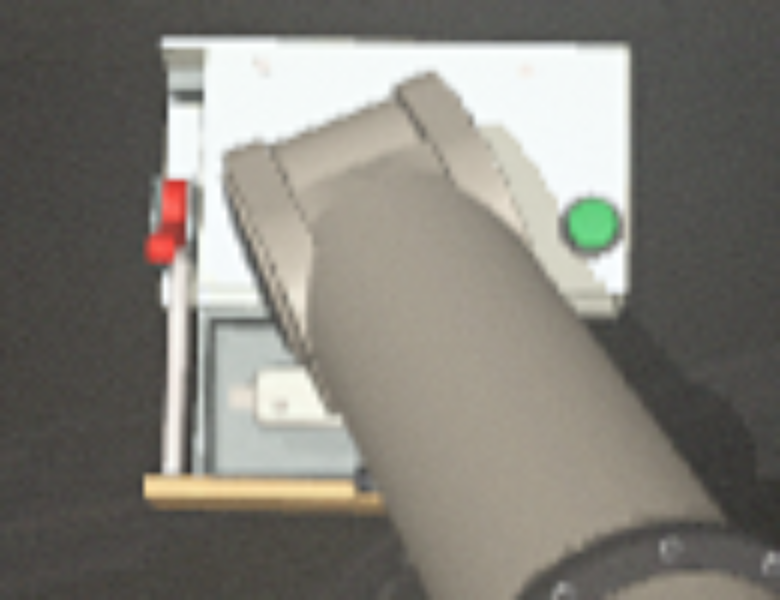

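The cutter is lined up inside the open drawer, its end at crop (245,398). I lower it and release.

```bash
python3 -m crank '[[0,0,1,0,0,0],[0,0,0.6,0,0,0],[0,0,0.3,0,0,0],[0,0,0.15,0,0,0],[0,0,0,0,0,0],[0,0,0,0,0,0]]'
```

```text
clock: 14.6
tcp_pos: [0.5627, 0.0261, 0.0278]
orientation: [2.221, 2.221, 0.001]
contact_force: [-0.3, -0.6, -0.4]
grip_width: 0.0283
gripper_force: 39.7
```

```bash
python3 -m crank '[[0,0,0.08,0,0,0],[0,0,0.05,0,0,0],[0,0,0,0,0,0]]';  python3 -m crank '[[0,0,0,0,0,0],[0,0,0,0,0,0],[0,0,0,0,0,0],[0,0,-0.3,0,0,0],[0,0,-0.7,0,0,0],[0,0,-1,0,0,0],[0,0,-1,0,0,0],[0,0,-1,0,0,0],[0,0,0,0,0,0]]' 0.5
```

```text
clock: 14.9
tcp_pos: [0.563, 0.026, 0.0254]
orientation: [2.22, 2.221, 0.002]
contact_force: [-0.4, -0.7, 2.7]
grip_width: 0.0286
gripper_force: 40.1
clock: 15.8
tcp_pos: [0.5645, 0.0264, 0.1085]
orientation: [2.218, 2.219, 0.007]
contact_force: [0.0, -0.4, 0.3]
grip_width: 0.0428
gripper_force: 0.0
```

```bash
python3 -m crank '[[-0.2,-1,0,0,0,0],[-0.2,-1,0,0,0,0],[-0.2,-1,0,0,0,0],[-0.2,-1,0,0,0,0],[-0.2,-1,0,0,0,0],[0,0,0,0,0,0],[0,0,1,0,0,0],[0,0,1,0,0,0],[0,0,1,0,0,0],[0,0,0.6,0,0,0],[0,0,0,0,0,0]]' 0 30
python3 - <<'E'
from h import *
im,P=cam('top');b=im.astype(int)
m=(b.min(-1)>150)&(P[...,2]>.03)&(P[...,2]<.048)&(P[...,0]>.52)&(P[...,0]<.607)&(P[...,1]>-.065)&(P[...,1]<.118); q=P[m]; print(len(q),np.percentile(q,[1,50,99],0).round(3))
save("c4",cv2.resize(im[120:220,210:340],(780,600)))
E
```

```text
clock: 16.9
tcp_pos: [0.4617, 0.0061, 0.0315]
orientation: [-2.219, -2.221, 0.003]
contact_force: [-1.0, -0.1, 0.3]
grip_width: -0.0001
gripper_force: 0.0
133 [[ 0.55  -0.051  0.03 ]
 [ 0.567  0.07   0.036]
 [ 0.576  0.105  0.041]]
```

View pics/c4.png

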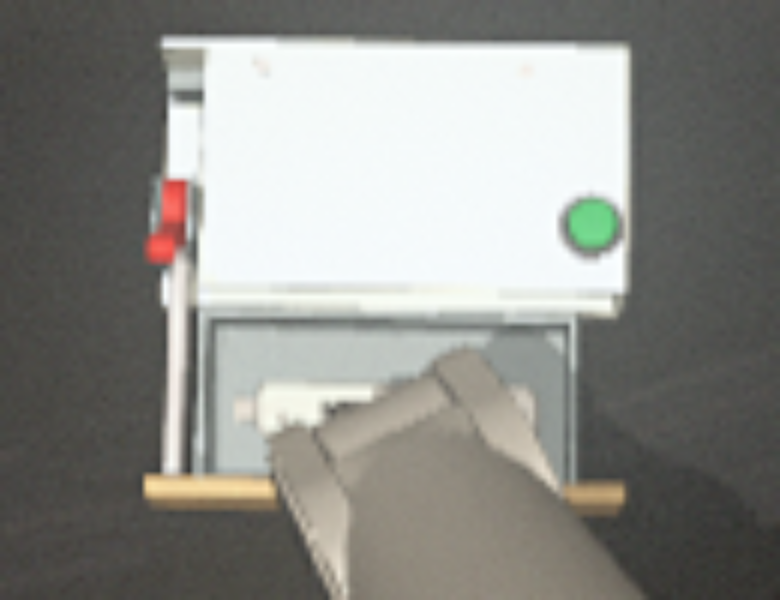

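The cutter lies flat in the drawer, from crop (235,408) to (540,400). Now I push the drawer shut.

```bash
python3 -m crank '[[0,0.8,0,0,0,0],[0,0.6,0,0,0,0],[0,0.6,0,0,0,0],[0,0.6,0,0,0,0],[0,0.6,0,0,0,0],[0,0.6,0,0,0,0],[0,0.6,0,0,0,0],[0,0.6,0,0,0,0],[0,0.5,0,0,0,0],[0,0.3,0,0,0,0],[0,0.3,0,0,0,0],[0,0.3,0,0,0,0]]'; python3 -m crank '[[0,0.3,0,0,0,0],[0,0.2,0,0,0,0],[0,0,0,0,0,0],[0,0,0,0,0,0]]'
```

```text
clock: 18.15
tcp_pos: [0.5879, 0.0059, 0.0322]
orientation: [-2.218, -2.22, 0.008]
contact_force: [-13.2, 0.1, 10.3]
grip_width: 0.0
gripper_force: 5.9
clock: 18.55
tcp_pos: [0.5994, 0.0059, 0.0322]
orientation: [-2.22, -2.221, 0.003]
contact_force: [-5.1, 0.6, 2.6]
grip_width: 0.0003
gripper_force: 2.7
```

```bash
python3 -m crank '[[0,0.1,0,0,0,0],[0,0.05,0,0,0,0],[0,0,0,0,0,0]]'
cat >> h.py <<'E'
def front():
    im,P=cam('top');hsv=cv2.cvtColor(im,cv2.COLOR_RGB2HSV); H,S,V=[hsv[...,i].astype(int) for i in range(3)]
    w=np.zeros(im.shape[:2],bool); w[115:230,225:325]=1
    wd=w&(H>8)&(H<28)&(S>50)&(abs(P[...,2]-.058)<.005); q=P[wd]; print(wd.sum(),np.percentile(q,[2,50,98],0))
    return im,P
E
python3 - <<'E'
from h import *
front()
E
```

```text
clock: 18.85
tcp_pos: [0.6, 0.0059, 0.0321]
orientation: [-2.218, -2.219, 0.009]
contact_force: [-12.9, 0.7, 9.6]
grip_width: -0.0005
gripper_force: 6.4
109 [[0.61140347 0.04844156 0.05362668]
 [0.61629402 0.09258749 0.05855625]
 [0.62173872 0.14846122 0.06240323]]
```

```bash
python3 -m crank '[[0,-1,0,0,0,0],[0,-0.8,-1,0,0,0],[0.3,0,-1,0,0,0],[1,0,-1,0,0,0],[1,0,-0.8,0,0,0],[1,0,0,0,0,0],[1,0,0,0,0,0],[1,0,0,0,0,0],[1,0,0,0,0,0],[0.3,0,0,0,0,0],[0,0,0,0,0,0]]'
python3 - <<'E'
from h import *
im,P=front()
o=status.get_obs();print(o["tcp_pos"],o["contact_force"])
E
```

```text
clock: 20.0
tcp_pos: [0.5678, 0.139, 0.1088]
orientation: [2.219, 2.224, 0.002]
contact_force: [0.7, -1.2, -0.1]
grip_width: -0.0
gripper_force: 0.0
180 [[ 0.60940448 -0.09305861  0.05398939]
 [ 0.61487408 -0.00809066  0.05915574]
 [ 0.62143061  0.06239124  0.06256175]]
[0.5677297  0.13757103 0.10866476] [0.66393456 0.11630508 0.56735686]
```

The drawer stays shut by itself. Next is the lever.

```bash
python3 -m crank '[[0,1,0,0,0,0],[0,0.7,0,0,0,0],[0,0.5,0,0,0,0],[0,0.5,0,0,0,0],[0,0.5,0,0,0,0],[0,0.5,0,0,0,0],[0,0.5,0,0,0,0],[0,0.4,0,0,0,0],[0,0.3,0,0,0,0],[0,0,0,0,0,0]]'
```

```text
clock: 21.05
tcp_pos: [0.666, 0.138, 0.1084]
orientation: [2.221, 2.221, 0.001]
contact_force: [1.1, -0.7, -0.6]
grip_width: 0.0003
gripper_force: 0.0
```

```bash
python3 -m crank '[[0,0.3,0,0,0,0],[0,0.2,0,0,0,0],[0,0.1,0,0,0,0]]'
python3 - <<'E'
from h import *
im,P=cam('top');im2,_=cam('side')
save("c5",np.hstack([cv2.resize(im[110:200,190:310],(400,300)),cv2.resize(im2[120:240,240:400],(400,300))]))
E
```

```text
clock: 21.35
tcp_pos: [0.6761, 0.1382, 0.1084]
orientation: [-2.22, -2.221, 0.004]
contact_force: [-8.4, -0.5, 3.7]
grip_width: -0.0002
gripper_force: 4.4
```

View pics/c5.png

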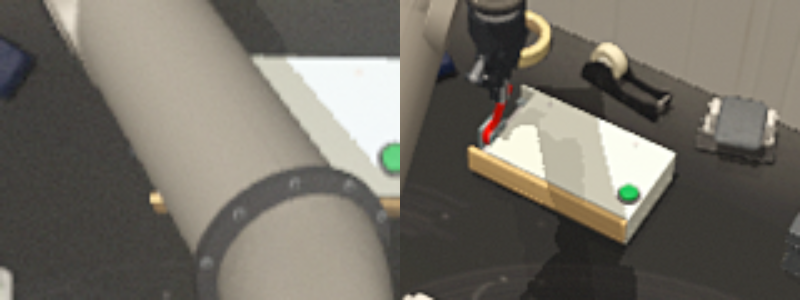

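The right half (side view) shows the red lever leaning back at (497,115), with the fingers behind its end. The drawer front is flush. I push on to the stop.

```bash
python3 -m crank '[[0,0.15,0,0,0,0],[0,0.15,0,0,0,0],[0,0,0,0,0,0]]'; python3 -m crank '[[0,0.1,0,0,0,0],[0,0,0,0,0,0]]'
```

```text
clock: 21.75
tcp_pos: [0.6772, 0.1383, 0.108]
orientation: [-2.214, -2.218, 0.017]
contact_force: [-20.2, -2.6, 11.0]
grip_width: -0.0002
gripper_force: 11.4
clock: 21.95
tcp_pos: [0.6776, 0.1383, 0.1078]
orientation: [-2.213, -2.218, 0.021]
contact_force: [-24.2, -2.4, 14.3]
grip_width: -0.0003
gripper_force: 14.1
```

At the stop: 24 N with almost no further motion. I back off, rise clear and check.

```bash
python3 -m crank '[[0,-0.5,0,0,0,0],[0,-1,0,0,0,0],[0,-1,0,0,0,0],[0,-1,-1,0,0,0],[0,-1,-1,0,0,0],[-1,-1,-1,0,0,0],[-1,-1,-1,0,0,0],[-1,0,-0.5,0,0,0],[-1,0,0,0,0,0],[-1,0,0,0,0,0],[-1,0,0,0,0,0],[-1,0,0,0,0,0]]'; python3 -m crank '[[-1,0,0,0,0,0],[-1,0,0,0,0,0],[-1,0,0,0,0,0],[0,0,0,0,0,0],[0,0,0,0,0,0]]'
python3 - <<'E'
from h import *
im,P=front()
hsv=cv2.cvtColor(im,cv2.COLOR_RGB2HSV); H,S,V=[hsv[...,i].astype(int) for i in range(3)]
w=np.zeros(im.shape[:2],bool); w[115:185,225:325]=1
rd=w&((H<8)|(H>172))&(S>140); q=P[rd]; t=q[q[:,2]>0.105]; print("tip",t.mean(0),len(t))
save("c6",cv2.resize(im[110:220,200:340],(700,550)))
E
```

```text
clock: 23.15
tcp_pos: [0.5561, -0.0029, 0.1994]
orientation: [2.22, 2.221, 0.003]
contact_force: [-0.0, 0.8, -1.0]
grip_width: 0.0002
gripper_force: 0.0
clock: 23.65
tcp_pos: [0.5558, -0.0618, 0.1991]
orientation: [2.221, 2.221, 0.002]
contact_force: [0.1, -0.9, -0.4]
grip_width: 0.0004
gripper_force: 0.0
192 [[ 0.60988452 -0.02702324  0.05351602]
 [ 0.61446803  0.05455297  0.05901104]
 [ 0.62139928  0.14568226  0.06232888]]
tip [0.68924023 0.13783858 0.11710007] 26
```

View pics/c6.png

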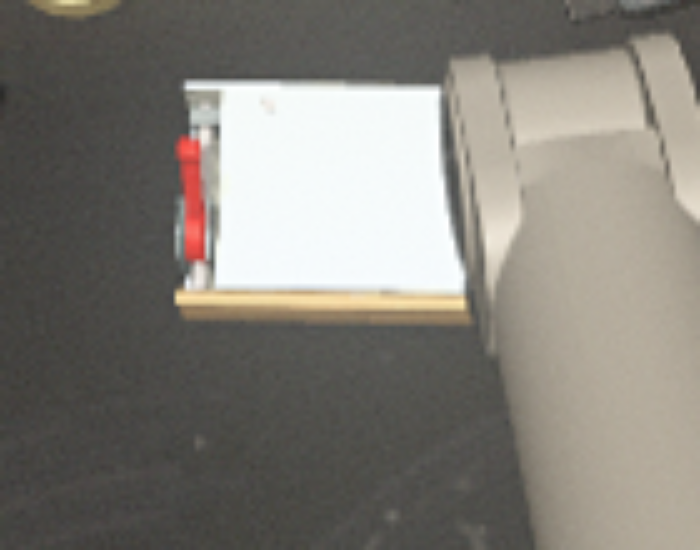

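The picture shows the lever flipped back at crop (188,150) with its tip at x≈0.689, against 0.625 before. The drawer front is flush at crop (325,300), and the arm is clear.

```bash
python3 -c "
from h import *
print(r.hand_in())"
```

```text
the job is handed in; nothing more can be done
None
```

The cutter lies flat in the drawer, the drawer is shut and the red lever is flipped back to its stop with the arm clear; I handed the job in at about 24 s, and no verdict came back.

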